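Nip up the vise and unscrew the reel's front cover

ROBOT

A 7-joint arm with a two-finger parallel gripper is mounted at the origin on the work surface. World frame = base frame: x ahead of the robot, y to its left, z up, the work surface at z = 0. Lengths are in m, angles in rad, forces in N, time in s.
With the tool pointing down it reaches from about 0.425 to 0.925 m from the base axis. Payload 6.8 kg.
Tool frame: the origin (TCP) lies on the front face of the gripper's body, between the roots of the fingers; the fingertips stand 80 mm ahead of it and the grasp point (between the pads) lies 61 mm ahead of it; z points along the fingers, y is the line along which they close (so a half turn about z gives the same grasp; the last joint's range is limited). The gripper opens to 88 mm and grips with 3 to 60 N. Pads are 20 mm wide; open, the fingers measure 115 mm over their backs; the gripper's body (75 mm by 178 mm) begins 61 mm behind the grasp point.
Start: joints at [1.199, 0.477, 0.022, 1.555, -0.011, 1.109, -0.083], TCP at [0.176, -0.652, 0.303] pointing down, gripper open.
Joint ranges: [-2.96, 2.96], [-0.34, 2.1], [-1.41, 1.46], [0.24, 2.44], [-1.37, 4.51], [0.17, 1.92], [-2.96, 2.96]. Speed limits (rad/s): [2.39, 2.39, 3.14, 3.14, 3.14, 3.14, 3.14].

INTERFACE

Orientations are given as a rotation vector (axis times angle).
In Python, from workcell import arm, cams, job_done, spotter gives the robot as it stands. The module is installed in compiled form; this text tells all that it offers.
- The arm moves only by the tool servo_tool, never from a script. Its argument "commands" is text: rows parted by semicolons, each of 6 numbers parted by spaces: the shift along the tool's x, y, z in units of 0.3 m (1.0 is 0.3 m), then the turn, a rotation vector about the tool's x, y, z in units of pi rad (1.0 is pi rad). A call has 1 to 20 rows; each row is the pose to reach, as a shift and turn from the pose commanded when the call began, along the tool's axes at that moment, turning the shorter way round; what a row does not reach only later rows make up. A row lasts 1/12 s, in which the tool goes at most 41.7 mm and 7.16 degrees, less where a joint would pass 70% of its speed; a pose out of reach is approached as far as the arm can. A call with a number of a shift or a turn outside -1 to 1 is refused whole. A call with a gripper value outside its range is refused whole. "hand" is the opening, from -1 (shut) to 1 (fully open), set as the call begins (left out, the last holds). The fingers move at their own pace and stop on an object; "squeeze" is the grip in N (left out, the last holds). Time passes only in rows, so rows that repeat a pose let the fingers close. It gives the time, the measured TCP pose, the force, the opening and the grip force at its end, in the units of the state.
- arm.get_state(): the state, without advancing time (a new reading comes with each control period).
- cams.camera(name): name is "scene" or "top" or "wrist"; returns a dict with "img" (420x560x3 uint8, blue, green, red), "fx", "fy", "cx", "cy" (pixels), "k1" (the pictures are not rectified: a ray, as slopes to the right and down, at radius r is drawn at 1 + k1 r^2 times it, then the intrinsics apply), "R" (3x3) and "t" (3): a world point X has camera coordinates R X + t. Camera axes: x right, y down, z forward; pixel columns grow to the right and rows downward; lengths in m; the calibration is good to about 2 mm. A picture is of the moment at which its call begins. There is no depth.
- job_done(): hands the job in; it is judged then, once.
Trained networks look in a picture, given as the dict that the camera call returned (one of the last four; its "shot" number tells which), for a name from the list of things; names that differ only in an ending like _2 or _b are one class to them, and where a whole thing is asked for, a point or a joint stands for the part that bears it (a point fixed in the world has none). Each returns a list of dicts, best first, with "p" (0 to 1); they miss things now and then, are a little off and sometimes report something else, mostly with a low value. They report only what shows in the picture. A call takes as long as a camera call. They do not tell look-alikes from the thing itself.
- spotter.regions_of(picture, label): "region" (420x560 bool, what is visible of it) and "centre" ([column, row] in pixels, amid what is visible of it).
The state is a dict: "time_s": time; "joint_pos": joint angles; "dq": joint speeds; "joint_efforts": joint torques, N m; "tcp_pos": TCP position; "eef_rot": TCP orientation; "contact_force": force on the tool from outside, world axes, zero at the start; "wrist_torque": the same for the moment, N m; "grip_width": finger opening in m; "finger_force": force on a finger pad.
Only numpy, scipy, OpenCV 4.12 (cv2) and the standard library are available. Lean on these libraries where they do the work, as an engineer would, in place of code of your own. Each camera call takes 0.05 s, during which the arm holds its last target. There are 200 camera calls.

TASK

The white closed-face reel stands slack in the small vise: swing the vise's bar clockwise, as seen from the bar's end, until the jaws grip the reel's stem tight. Then unscrew the reel's front cover, turning it anticlockwise seen from above without shifting the reel, stop once its lugs are free (red dots in line), lift it straight up, and finish still holding it level about a centimetre clear of the spinner head under it. Leave the other parts on the bench alone.

Things in the scene. Friction and masses are not known exactly. Their poses are not given: they have to be found in the camera images.
- vise: Small dark cast-iron bench vise, bolted down. Origin at bench level midway between the jaws; its -x axis runs out along the screw to the bar; the jaws span y (42 mm wide, tops 72 mm above the bench). The reel stands beside the jaws on its +y side.
- screw_head (a point): Centre of the vise's screw head, 22 mm across, 20 mm long, 36 mm above the bench: the fixed point about which the bar swings, in the upright plane across the vise's x axis (the point's axes are the vise's). Between this plane and the jaw casting there is 40 mm of room.
- bar_ball (a point): Centre of the 12 mm steel ball on the long end of the vise's bar (8 mm thick, stiff in its hole), 44 mm from point screw_head. This frame turns with the bar.
- vise_bar (a joint): Turn of the vise bar, rad. 0: ball straight up; grows clockwise seen from the bar's end looking at the jaws, so the ball goes over to the vise's -y side and down; 1.57: level. Takes 3 to 6 N at the ball, stays where left. The jaws are slack at the start (0.1 to 0.5), touch the stem at about 1.0, clamp it tight from about 1.4 on; dead stop at 2.0.
- reel: White chipped closed-face spinning reel, loose, upright on its tail. Body 53 mm across, 84 mm high to the shoulder that the cover sits on. Origin: centre of the tail, z up the axis. Its 8 mm thick stem (50 to 70 mm up) runs along -y through the jaws to the foot; a crank stands out at +x, below 50 mm. A red dot marks its +x side under the shoulder.
- spinner_top (a point): Centre of the top of the reel's steel spinner head, hidden under the cover: 105 mm above the reel's origin, 21 mm above its shoulder. Neck (41 mm across) and head fit inside the cover.
- cover: The reel's aluminium front cover: ribbed round skirt 56 mm across, 28 mm high, then a cone to a 15 mm nozzle; 48 mm high, 130 g. Origin: centre of its lower rim, z up, at first 84 mm above the reel's origin. Screwed home tight (about 0.7 N m, easing in the first third of the turn). It does not rise by itself as it turns; pulled too early, its three inner lugs hold and drag the reel up.
- cover_dot (a point): Red dot on the cover's +x side, at the upper edge of the skirt. At first it lies 69 to 81 degrees clockwise (seen from above) of the reel's +x side, where the reel's dot is. Turned anticlockwise, the lugs are free when the two dots line up to within about 12 degrees; an end stop lies about 14 degrees beyond.
- dish: Amber plastic parts dish, 96 mm across, 26 mm high, loose. Origin under its centre. Leave alone.
- bushing_block: Brass bushing block with holes, 64 x 42 x 26 mm, loose. Origin under its centre. Leave alone.
- gear_puller: Steel two-jaw gear puller lying flat, about 150 x 70 x 18 mm, loose. Origin under its crosshead. Leave alone.
- drag_dial: Pewter drag adjuster dial, 40 mm across, 19 mm high, loose. Origin under its centre. Leave alone.
Things that resemble listed ones, but are neither listed nor needed, are in the scene too. Several things have the shape of the cover; the one meant has the colours described above.

How it is judged:
By the outcome, as a careful person would: the job done as asked, in the order asked, and still so for the second after the job is handed in, while the arm keeps its last pose, push and grip.
It also fails if it takes over 48 s, if anything falls off the work surface, if the arm or the gripper's body presses on something with over 40 N, if the wrist force passes 120 N, or if a joint passes its speed limit or range.

## Working session

There is one attempt and no reset: what is moved stays moved. The work goes in short steps, Python scripts to look and compute and a tool call to move; the robot and the scene stay as the last step left them, time stands still between calls to the robot, and variables do not carry over. Pictures are saved under pics/ and viewed, at most 10 in all, crops included, and the job is handed in when it is done.

Besides the shell and the picture viewer there is one more tool, called in YAML: its name, and indented under it one key for each argument. servo_tool: Moves the arm, as the interface text tells. Its arguments: {"type":"object","properties":{"commands":{"type":"string"},"hand":{"type":"number"},"squeeze":{"type":"number"}},"required":["commands"]}

```bash
mkdir -p pics; ls; cat > h.py <<'E'
import numpy as np, cv2
from workcell import arm, cams, job_done, spotter
from scipy.spatial.transform import Rotation as Rn
def ray(c,u,v):
    K=np.array([[c['fx'],0,c['cx']],[0,c['fy'],c['cy']],[0,0,1]],float)
    p=np.array([(u-c['cx'])/c['fx'],(v-c['cy'])/c['fy']]); q=p.copy()
    for _ in range(20): q=p/(1+c['k1']*(q@q))
    R=np.array(c['R']);t=np.array(c['t'])
    d=R.T@np.array([q[0],q[1],1]); return -R.T@t, d/np.linalg.norm(d)
def atz(c,u,v,z):
    o,d=ray(c,u,v); return o+d*(z-o[2])/d[2]
def proj(c,X):
    x=np.array(c['R'])@np.array(X)+np.array(c['t']); s=x[:2]/x[2]; s=s*(1+c['k1']*(s@s))
    return np.array([c['fx']*s[0]+c['cx'],c['fy']*s[1]+c['cy']])
def tri(rs):
    A=0;b=0
    for o,d in rs:
        M=np.eye(3)-np.outer(d,d);A=A+M;b=b+M@o
    return np.linalg.solve(A,b)
E
python3 - <<'E'
from h import *
s=arm.get_state(); print({k:np.round(v,3) for k,v in s.items()})
P={n:cams.camera(n) for n in('scene','top')}
cv2.imwrite('pics/both.png',cv2.resize(np.hstack([P['scene']['img'],P['top']['img']]),(800,300)))
for n,c in P.items(): cv2.imwrite(f'pics/{n}.png',cv2.resize(c['img'],(784,588)))
for n,c in P.items():
    o,_=ray(c,280,210); print(n,np.round(o,3),c['fx'],c['k1'])
    for l in ['vise','screw_head','bar_ball','reel','cover','cover_dot','dish','spinner_top']:
        for r in spotter.regions_of(c,l)[:5]: print(n,l,round(r['p'],2),np.round(r['centre']),r['region'].sum())
E
```

```text
pics
{'time_s': np.float64(0.0), 'joint_pos': array([ 1.199,  0.478,  0.022,  1.556, -0.011,  1.109, -0.083]), 'dq': array([-0.001,  0.001, -0.001, -0.001,  0.002, -0.001,  0.   ]), 'joint_efforts': array([ 0.0000e+00, -5.8286e+01,  1.5350e+00, -2.7261e+01, -5.4000e-02,
        1.7000e-02,  0.0000e+00]), 'tcp_pos': array([ 0.176, -0.651,  0.302]), 'eef_rot': array([-3.113e+00, -4.130e-01,  1.000e-03]), 'contact_force': array([-0.386, -1.416, -1.571]), 'wrist_torque': array([-0.032,  0.025, -0.011]), 'finger_force': np.float64(0.0), 'grip_width': np.float64(0.088)}
scene [1.197 0.166 0.659] 485.74049565773356 -0.10685658607367712
scene vise 0.77 [239. 236.] 1972
scene screw_head 0.9 [238. 237.] 1932
scene cover 0.83 [214. 195.] 703
scene cover 0.61 [270. 208.] 963
scene cover 0.57 [206. 302.] 1109
scene cover 0.55 [380. 224.] 793
scene cover_dot 0.68 [268. 205.] 956
scene cover_dot 0.64 [378. 228.] 831
scene cover_dot 0.6 [214. 196.] 673
scene cover_dot 0.49 [162. 187.] 763
scene dish 0.93 [321. 282.] 2191
scene spinner_top 0.89 [272. 235.] 1022
top [ 0.566 -0.     0.845] 420.91129718931865 -0.021200691233003544
top vise 0.97 [330. 214.] 2190
top screw_head 0.97 [329. 214.] 2074
top bar_ball 0.76 [327. 267.] 276
top reel 0.69 [327. 221.] 217
top reel 0.15 [242. 183.] 1778
top cover 0.81 [330. 137.] 715
top cover 0.75 [385. 265.] 794
top cover 0.66 [211. 266.] 718
top cover 0.61 [307. 216.] 839
top cover 0.28 [245. 184.] 1746
top cover_dot 0.85 [212. 266.] 736
top cover_dot 0.79 [306. 216.] 843
top cover_dot 0.69 [330. 271.] 288
top cover_dot 0.67 [382. 264.] 747
top cover_dot 0.62 [330. 139.] 702
top dish 0.71 [245. 181.] 1818
top dish 0.51 [330. 271.] 286
top dish 0.48 [304. 217.] 819
top dish 0.36 [437. 256.] 1144
top spinner_top 0.61 [301. 196.] 119
```

View pics/scene.png

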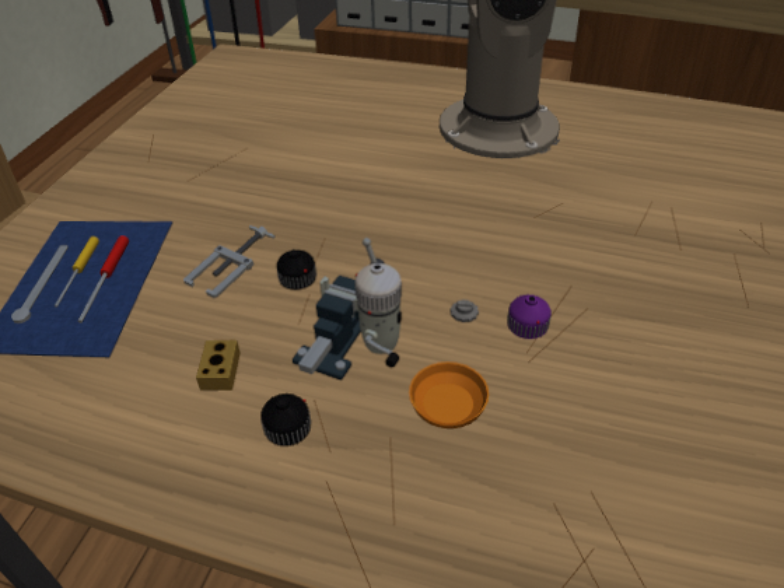

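View pics/top.png

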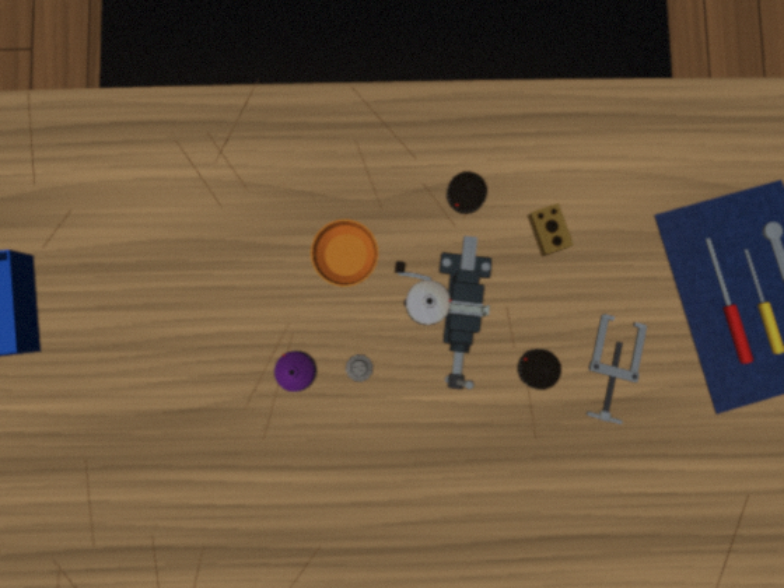

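The white cover is on the reel, at (271,205) in scene and (306,216) in top. Look-alikes: black covers at scene (211,191) and (205,298), and a purple one at (378,225). All three lie on the bench. The bar is near the robot at top (330,273). Next is one close crop to check the choice.

```bash
python3 - <<'E'
from h import *
P={n:cams.camera(n) for n in('scene','top')}
a=P['scene']['img'][160:280,200:310]; b=P['top']['img'][160:285,265:365]
a=cv2.resize(a,(440,480),interpolation=cv2.INTER_CUBIC); b=cv2.resize(b,(360,450),interpolation=cv2.INTER_CUBIC)
im=np.zeros((480,800,3),np.uint8); im[:,:440]=a; im[:450,440:]=b
im=np.clip(im*1.5,0,255).astype(np.uint8)
cv2.imwrite('pics/crop.png',im)
c=P['top']
for nm,(u,v),z in [('cover nozzle',(306.5,214.5),.132),('head',(327,272),.036),('ball',(336,274),.078)]: print(nm,atz(c,u,v,z))
E
```

```text
cover nozzle [ 0.61241522 -0.0450664   0.132     ]
head [ 0.50771257 -0.08747936  0.036     ]
ball [ 0.50677685 -0.09916337  0.078     ]
```

View pics/crop.png

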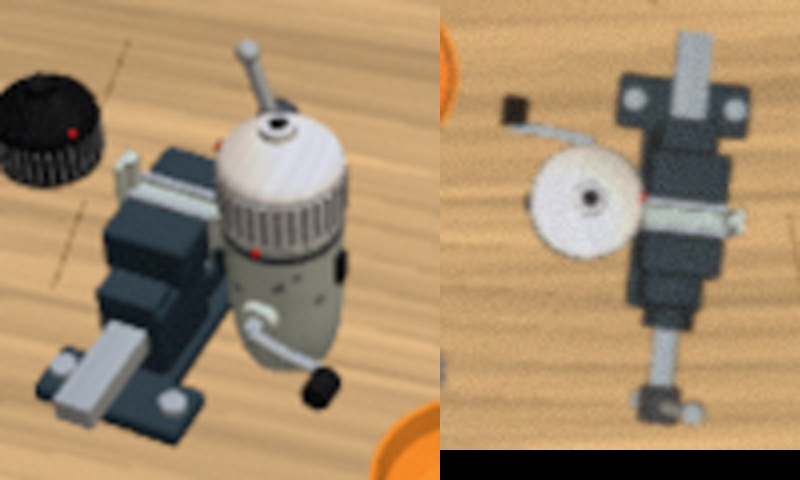

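The crop confirms the white cover on the reel. Its red dot is on the -y side (top px ~(321,215)), the reel's dot is at scene px (264,223), and the ball is at top (335,275) and scene (262,172).

```bash
cat >> h.py <<'E'
def rows(pos,yaw=None):
    """shift (units) and turn (units) in tool axes from measured pose to TCP pos, tool down with tool y at azimuth yaw"""
    s=arm.get_state(); R=Rn.from_rotvec(s['eef_rot'])
    sh=R.inv().apply(np.array(pos)-s['tcp_pos'])/.3
    out=[]
    for y in ([yaw,yaw+np.pi] if yaw is not None else []):
        yv=np.array([np.cos(y),np.sin(y),0]); z=np.array([0,0,-1.]); x=np.cross(yv,z)
        T=Rn.from_matrix(np.c_[x,yv,z]); out.append(np.round((R.inv()*T).as_rotvec()/np.pi,4))
    return np.round(sh,4),out
E
python3 - <<'E'
from h import *
P={n:cams.camera(n) for n in('scene','top')}
def T(a,b):
    r=[ray(P['scene'],*a),ray(P['top'],*b)]; X=tri(r); return np.round(X,4), np.round([np.linalg.norm(np.cross(X-o,d)) for o,d in r],4)
print('ball',T((261.75,172),(335,274.7)))
print('nozzle',T((269.25,191),(307,215)))
print('coverdot',T((254.75,196.75),(321.3,214.7)))
c=P['top']
print('head',atz(c,325.5,272.5,.05), 'shaft',atz(c,265+(665-440)/3.6,160+325/3.6,.036),atz(c,265+(695-440)/3.6,160+35/3.6,.036),atz(c,265+(658-440)/3.6,160+385/3.6,.036))
print('reeldot',atz(P['scene'],264,223,.08))
s=arm.get_state();print(Rn.from_rotvec(s['eef_rot']).as_matrix().round(3))
w=cams.camera('wrist');print(np.array(w['R']).round(3),ray(w,280,210)[0]-s['tcp_pos'],w['fx'])
print(rows((.50,-.09,.30),-.1))
E
```

```text
ball (array([ 0.5058, -0.097 ,  0.0805]), array([0., 0.]))
nozzle (array([ 0.6115, -0.0456,  0.1309]), array([0.0003, 0.0003]))
coverdot (array([ 0.6127, -0.072 ,  0.1129]), array([0.0002, 0.0002]))
head [ 0.50786104 -0.08312086  0.05      ] shaft [ 0.54902068 -0.08964083  0.036     ] [ 0.70469526 -0.11051173  0.036     ] [ 0.51737014 -0.08499205  0.036     ]
reeldot [ 0.63795344 -0.04813896  0.08      ]
[[ 0.965  0.261  0.   ]
 [ 0.261 -0.965 -0.   ]
 [ 0.     0.    -1.   ]]
[[ 0.261 -0.965  0.001]
 [-0.932 -0.252  0.262]
 [-0.252 -0.069 -0.965]] [0.0684368  0.01954002 0.08276367] 296.6523293585548
(array([ 1.5306, -1.5259,  0.0089]), [array([ 0.    ,  0.    , -0.3842]), array([ 0.    , -0.    ,  0.6158])])
```

servo_tool:
  commands: "0.77 -0.76 0 0 0 -0.19; 0.77 -0.76 0 0 0 -0.19; 0.77 -0.76 0 0 0 -0.19; 0.77 -0.76 0 0 0 -0.19; 0.77 -0.76 0 0 0 -0.19; 0.77 -0.76 0 0 0 -0.19; 0.77 -0.76 0 0 0 -0.19; 0.77 -0.76 0 0 0 -0.19; 0.77 -0.76 0 0 0 -0.19; 0.77 -0.76 0 0 0 -0.19"
  hand: -0.45
  squeeze: 40

```text
time_s: 1.98
tcp_pos: [0.3407, -0.3699, 0.3031]
eef_rot: [2.852, 1.316, 0.0]
contact_force: [-0.8, -0.4, 0.7]
grip_width: 0.0254
finger_force: 0.0
```

```bash
python3 - <<'E'
from h import *
print(arm.get_state()['joint_pos'].round(2),rows((.506,-.10,.24),-.134))
E
```

```text
[ 0.91  0.21 -0.24  1.95  0.06  0.99 -0.06] (array([ 1.042 , -0.1644,  0.2101]), [array([ 2.00e-04,  1.00e-04, -1.82e-01]), array([ 1.00e-04, -3.00e-04,  8.18e-01])])
```

servo_tool:
  commands: "1 -0.16 0.2 0 0 -0.182; 1 -0.16 0.2 0 0 -0.182; 1 -0.16 0.2 0 0 -0.182; 1 -0.16 0.2 0 0 -0.182; 1 -0.16 0.2 0 0 -0.182; 1 -0.16 0.2 0 0 -0.182; 1 -0.16 0.2 0 0 -0.182; 1 -0.16 0.2 0 0 -0.182; 1 -0.16 0.2 0 0 -0.182; 1 -0.16 0.2 0 0 -0.182"

```text
time_s: 2.82
tcp_pos: [0.499, -0.1134, 0.2423]
eef_rot: [-2.369, -2.062, 0.001]
contact_force: [0.2, -1.8, 0.5]
grip_width: 0.0241
finger_force: 0.0
```

```bash
python3 - <<'E'
from h import *
w=cams.camera('wrist'); cv2.imwrite('pics/w1.png',np.clip(cv2.resize(w['img'],(784,588))*1.4,0,255).astype(np.uint8))
np.savez('w1.npz',**{k:w[k] for k in('fx','fy','cx','cy','k1','R','t')})
for n,X in [('ball',(.5058,-.097,.0805)),('nozzle',(.6115,-.0456,.131)),('head',(.508,-.083,.036))]: print(n,proj(w,X)*1.4)
print(arm.get_state()['joint_pos'].round(2),rows((.506,-.10,.24),-.134))
E
```

```text
ball [404.07333613 280.99503969]
nozzle [623.3039986  164.16219428]
head [403.41149544 247.19618541]
[ 0.51  0.32 -0.48  1.98  0.19  0.89 -0.21] (array([0.0516, 0.018 , 0.0079]), [array([-0.0002,  0.0003, -0.0021]), array([4.000e-04, 4.000e-04, 9.979e-01])])
```

View pics/w1.png

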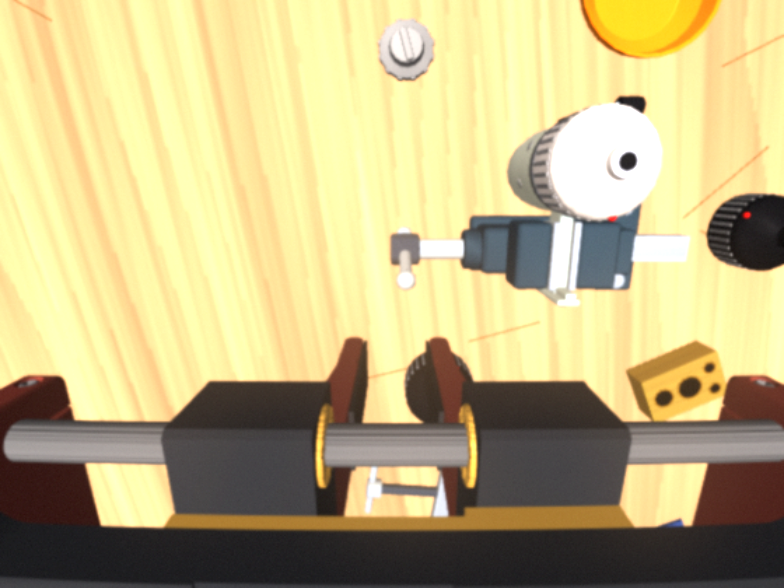

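The ball is at (405,279) in w1, within 2 px of the projection, and the vise axis lies along the closing line. The picture agrees with the triangulation, so I plan the arc next.

```bash
python3 - <<'E'
from h import *
H=np.array([.5072,-.084,.036]);ps=-.134
e=np.array([np.sin(ps),-np.cos(ps),0])
g=lambda th,dz=.065:H+.044*(np.sin(th)*e+[0,0,np.cos(th)])+[0,0,dz]
print(g(.3)); print(rows(g(.3),ps))
s=arm.get_state();print(s['tcp_pos'])
for th in np.arange(.3,1.75,.1):
    d=g(th)-g(.3); R=Rn.from_rotvec(s['eef_rot']); print(round(th,2),(R.inv().apply(d)/.3).round(3))
E
```

```text
[ 0.50546282 -0.09688632  0.14303481]
(array([0.0619, 0.015 , 0.3311]), [array([-0.0002,  0.0003, -0.0021]), array([4.000e-04, 4.000e-04, 9.979e-01])])
[ 0.49848232 -0.11457114  0.24239731]
0.3 [0. 0. 0.]
0.4 [-0.014  0.     0.005]
0.5 [-0.027  0.     0.011]
0.6 [-0.039  0.     0.019]
0.7 [-0.051  0.     0.028]
0.8 [-0.062  0.     0.038]
0.9 [-0.072  0.001  0.049]
1.0 [-0.08   0.001  0.061]
1.1 [-0.087  0.001  0.074]
1.2 [-0.093  0.001  0.087]
1.3 [-0.098  0.001  0.101]
1.4 [-0.101  0.001  0.115]
1.5 [-0.103  0.001  0.13 ]
1.6 [-0.103  0.001  0.144]
1.7 [-0.102  0.001  0.159]
```

servo_tool:
  commands: "0.062 0.015 0.05 0 0 -0.002; 0.062 0.015 0.1 0 0 -0.002; 0.062 0.015 0.2 0 0 -0.002; 0.062 0.015 0.28 0 0 -0.002; 0.062 0.015 0.331 0 0 -0.002; 0.062 0.015 0.331 0 0 -0.002; 0.062 0.015 0.331 0 0 -0.002; 0.062 0.015 0.331 0 0 -0.002"

```text
time_s: 3.53
tcp_pos: [0.5062, -0.0963, 0.1444]
eef_rot: [2.364, 2.066, 0.001]
contact_force: [0.9, -0.0, 0.4]
grip_width: 0.0241
finger_force: 0.0
```

```bash
python3 - <<'E'
from h import *
w=cams.camera('wrist'); a=cv2.resize(w['img'][150:420,130:430],(600,540))
cv2.imwrite('pics/w2.png',np.clip(a*1.3,0,255).astype(np.uint8))
s=arm.get_state();print(s['tcp_pos'],s['contact_force'])
E
```

```text
[ 0.50647029 -0.09593233  0.14472115] [ 0.09928724  0.27354665 -0.08027236]
```

View pics/w2.png

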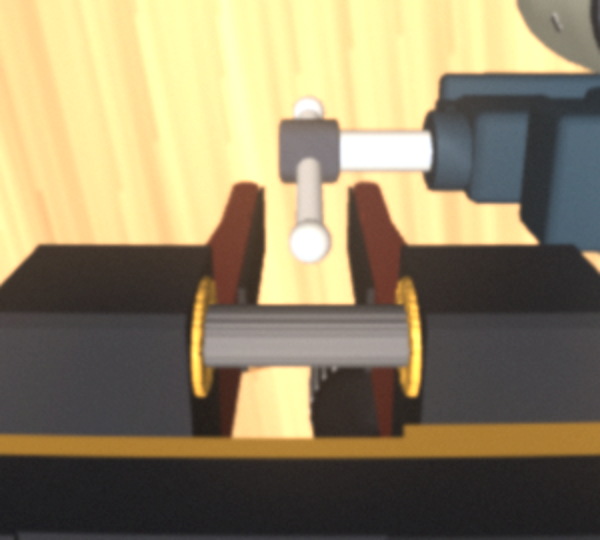

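The ball sits at (309,242) in the crop, centred between the fingers. I'll check the depth, then close.

```bash
python3 - <<'E'
from h import *
w=cams.camera('wrist'); s=arm.get_state()
print(s['tcp_pos'],atz(w,284.5,271,.078),atz(w,284.5,271,.074), proj(w,s['tcp_pos']-[0,0,.061]),proj(w,s['tcp_pos']-[0,0,.08]))
print(atz(w,130+309/2,150+105/2,.036-.025))
E
```

```text
[ 0.50650735 -0.09560215  0.14476381] [ 0.50710936 -0.09719512  0.078     ] [ 0.50688147 -0.09914274  0.074     ] [283.06399291 273.27618742] [282.97803229 258.71627369]
[ 0.51064873 -0.074189    0.011     ]
```

servo_tool:
  commands: "0 0 0 0 0 0; 0 0 0 0 0 0; 0 0 0 0 0 0; 0 0 0 0 0 0; 0 0 0 0 0 0"
  hand: -1
  squeeze: 40

```text
time_s: 4.05
tcp_pos: [0.5072, -0.0951, 0.1442]
eef_rot: [2.361, 2.068, 0.003]
contact_force: [4.2, -2.0, 4.4]
grip_width: 0.0097
finger_force: 40.0
```

servo_tool:
  commands: "-0.014 0 0.005 0 0 0; -0.027 0 0.011 0 0 0; -0.039 0 0.019 0 0 0; -0.051 0 0.028 0 0 0; -0.062 0 0.038 0 0 0; -0.072 0.001 0.049 0 0 0; -0.08 0.001 0.061 0 0 0; -0.08 0.001 0.061 0 0 0; -0.08 0.001 0.061 0 0 0"

```text
time_s: 4.8
tcp_pos: [0.504, -0.1192, 0.1255]
eef_rot: [2.362, 2.068, 0.002]
contact_force: [4.8, -3.6, 1.0]
grip_width: 0.0092
finger_force: 40.0
```

servo_tool:
  commands: "-0.007 0 0.013 0 0 0; -0.013 0 0.026 0 0 0; -0.018 0 0.04 0 0 0; -0.021 0 0.054 0 0 0; -0.023 0 0.069 0 0 0; -0.023 0 0.083 0 0 0; -0.023 0 0.093 0 0 0; -0.023 0 0.093 0 0 0; -0.023 0 0.093 0 0 0; -0.023 0 0.093 0 0 0"

```text
time_s: 5.63
tcp_pos: [0.5031, -0.1265, 0.0976]
eef_rot: [2.362, 2.067, 0.001]
contact_force: [4.5, -4.2, 1.3]
grip_width: 0.0097
finger_force: 40.0
```

```bash
python3 - <<'E'
from h import *
P={n:cams.camera(n) for n in('scene','top','wrist')}
a=cv2.resize(P['wrist']['img'][150:420,130:430],(480,432)); b=cv2.resize(P['top']['img'][200:290,290:365],(320,384),interpolation=cv2.INTER_CUBIC)
im=np.zeros((432,800,3),np.uint8); im[:,:480]=a; im[:384,480:]=b
cv2.imwrite('pics/w3.png',np.clip(im*1.3,0,255).astype(np.uint8))
E
```

```text
(no output)
```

View pics/w3.png

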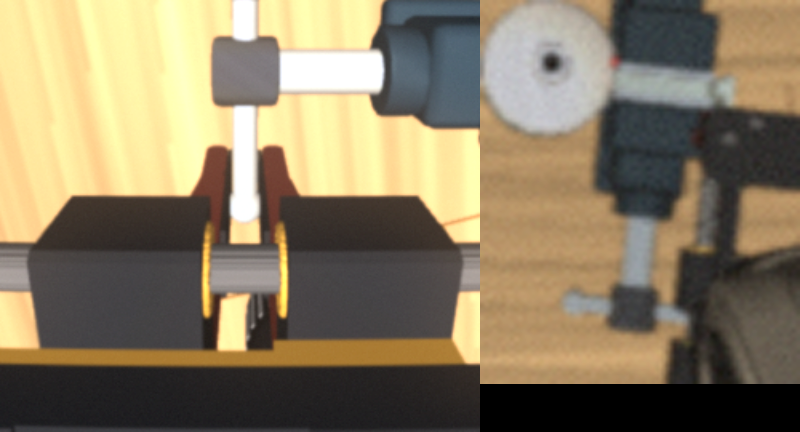

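```bash
python3 - <<'E'
from h import *
w=cams.camera('wrist'); s=arm.get_state()
for z in(.025,.03,.035,.04,.045,.05):
  X=atz(w,130+245*.625,150+210*.625,z); print(z,X,np.hypot(np.hypot(*(X[:2]-[.5072,-.084])),z-.036))
H=np.array([.5072,-.084,.036]);e=np.array([np.sin(-.134),-np.cos(-.134),0])
for th in(1.2,1.3,1.4,1.5,1.6,1.7,1.8): print(th,proj(w,H+.044*(np.sin(th)*e+[0,0,np.cos(th)])), proj(w,H-.02*(np.sin(th)*e+[0,0,np.cos(th)])))
print(s['tcp_pos'],s['joint_efforts'].round(2),s['contact_force'], proj(w,H))
E
```

```text
0.025 [ 0.50173711 -0.13707174  0.025     ] 0.05447433600414731
0.03 [ 0.50207244 -0.13443002  0.03      ] 0.05104389358729113
0.035 [ 0.50240777 -0.1317883   0.035     ] 0.04803839242932474
0.04 [ 0.5027431  -0.12914658  0.04      ] 0.045542041094158936
0.045 [ 0.50307844 -0.12650486  0.045     ] 0.0436422977400992
0.05 [ 0.50341377 -0.12386314  0.05      ] 0.042419395118672126
1.2 [279.86051829 285.05886442] [280.13213677 155.43248954]
1.3 [279.92696354 283.42472905] [280.1057042  154.42039034]
1.4 [279.99063562 281.02620798] [280.07792579 153.78684808]
1.5 [280.05120327 277.94902074] [280.04903061 153.55412232]
1.6 [280.10843001 274.27329938] [280.01928174 153.74147828]
1.7 [280.16215569 270.07282047] [279.98897652 154.36433868]
1.8 [280.21228    265.41470889] [279.95844554 155.43338528]
[ 0.50303555 -0.1265399   0.09761486] [ -1.73 -47.73  -5.84 -12.07  -0.94   1.12  -0.  ] [ 4.09239091 -4.3550166   1.91109187] [280.04592562 194.65632742]
```

```bash
python3 - <<'E'
from h import *
w=cams.camera('wrist'); g=cv2.cvtColor(w['img'],cv2.COLOR_BGR2GRAY)
for r in range(255,306,2): print(r,*g[r,264:302:2])
c=cams.camera('scene')
H=np.array([.5072,-.084,.036]);e=np.array([np.sin(-.134),-np.cos(-.134),0])
for th in(1.4,1.6): print(proj(c,H-.03*(np.sin(th)*e+[0,0,np.cos(th)])))
E
```

```text
255 64 64 64 59 47 78 183 200 201 202 200 201 183 124 52 52 61 60 62
257 63 63 63 51 47 77 181 198 200 201 202 200 183 124 50 49 64 64 63
259 62 62 59 51 45 79 181 200 200 199 200 200 181 122 50 49 62 61 60
261 61 62 62 54 45 76 182 199 202 201 201 201 182 122 50 47 58 59 61
263 60 60 59 51 45 76 179 198 200 201 200 201 183 124 50 47 57 59 62
265 59 61 59 50 44 76 179 199 201 200 201 199 181 130 53 46 56 59 60
267 60 60 59 48 45 74 180 199 200 201 200 200 182 128 49 45 54 60 59
269 59 60 58 47 42 72 175 198 201 198 200 197 180 121 50 44 51 56 60
271 61 61 56 45 44 110 179 197 200 201 200 200 181 139 71 43 51 58 60
273 58 58 54 43 46 148 191 199 199 201 201 198 188 165 91 43 47 59 58
275 58 57 53 43 47 163 198 200 200 202 201 201 197 182 103 43 45 57 59
277 58 57 51 43 48 169 201 201 203 201 201 200 200 187 107 42 42 57 57
279 56 56 48 39 47 169 200 201 201 201 202 202 201 191 108 41 42 54 55
281 55 59 46 40 43 167 200 200 200 199 200 201 200 189 103 39 42 51 57
283 55 54 45 41 42 163 200 201 200 200 202 201 197 177 97 40 39 52 55
285 54 53 44 40 38 125 191 200 200 202 200 198 188 158 74 41 40 51 55
287 54 54 41 38 36 132 180 187 194 197 195 185 168 164 84 37 39 48 55
289 55 52 40 38 38 133 184 179 174 170 169 180 187 181 89 36 39 46 54
291 56 53 40 35 39 155 187 181 180 181 187 190 191 188 106 36 36 42 54
293 62 51 42 38 36 163 187 182 179 181 187 189 193 188 107 36 40 45 56
295 60 49 55 53 40 165 188 180 179 182 186 191 192 189 113 40 55 55 52
297 59 50 57 55 42 164 191 183 180 180 186 191 191 190 116 41 59 57 53
299 61 46 55 54 43 166 191 184 179 180 185 189 191 189 125 44 57 54 53
301 58 47 53 53 51 154 174 167 165 164 166 171 173 172 115 44 56 51 54
303 54 54 55 55 56 59 60 58 60 59 60 60 60 59 56 54 56 55 56
305 65 66 66 64 64 65 66 65 66 64 67 63 65 65 66 66 66 66 65
[282.41723305 197.03232656]
[282.5544572 194.7901891]
```

servo_tool:
  commands: "0 0 0.009 0 0 0; 0 0 0.018 0 0 0; 0.002 0 0.027 0 0 0; 0.002 0 0.027 0 0 0; 0.002 0 0.027 0 0 0; 0.002 0 0.027 0 0 0"

```text
time_s: 6.43
tcp_pos: [0.5031, -0.1258, 0.0895]
eef_rot: [2.362, 2.068, 0.001]
contact_force: [4.6, -3.4, 1.2]
grip_width: 0.0094
finger_force: 40.0
```

```bash
python3 - <<'E'
from h import *
w=cams.camera('wrist'); g=cv2.cvtColor(w['img'],cv2.COLOR_BGR2GRAY)
for r in range(255,306,2): print(r,(g[r,264:302]>120).sum(),end='; ')
H=np.array([.5072,-.084,.036]);e=np.array([np.sin(-.134),-np.cos(-.134),0])
for th in(1.2,1.3,1.4,1.5,1.6,1.7,1.8): print(th,proj(w,H+.044*(np.sin(th)*e+[0,0,np.cos(th)])))
print(proj(w,H), (g[150:260,275:285].mean(1)).astype(int)[::2])
E
```

```text
255 16; 257 16; 259 16; 261 16; 263 16; 265 16; 267 16; 269 15; 271 16; 273 16; 275 18; 277 18; 279 18; 281 18; 283 18; 285 18; 287 18; 289 18; 291 18; 293 18; 295 18; 297 18; 299 19; 301 18; 303 0; 305 0; 1.2 [279.70818306 295.25026427]
1.3 [279.78270699 293.2097762 ]
1.4 [279.85388069 290.39027971]
1.5 [279.92137561 286.88553074]
1.6 [279.98496872 282.78198424]
1.7 [280.04452024 278.15824115]
1.8 [280.09995433 273.0849746 ]
[279.91478548 199.63355986] [196 177 175 199 200 200 199 200 200 199 199 200 199 198 193 159 100  95
  95  96  96  96  96  96  97  97  97  97  97  96  94  93  92  91  86  77
 109 193 198 197 197 197 197 197 198 197 196 194 194 193 192 192 191 191
 191]
```

servo_tool:
  commands: "0 0 0 0 0 0; 0 0 0 0 0 0; 0 0 0 0 0 0; 0 0 -0.05 0 0 0; 0 0 -0.13 0 0 0; 0 0 -0.25 0 0 0; 0 0 -0.38 0 0 0; 0 0 -0.5 0 0 0; 0 0 -0.6 0 0 0; 0 0 -0.6 0 0 0"
  hand: -0.45

```text
time_s: 7.32
tcp_pos: [0.504, -0.1245, 0.2745]
eef_rot: [2.358, 2.066, 0.007]
contact_force: [1.5, 0.6, 0.6]
grip_width: 0.0242
finger_force: 0.0
```

```bash
python3 - <<'E'
from h import *
w=cams.camera('wrist'); s=arm.get_state();print(s['tcp_pos'],s['joint_pos'].round(2))
g=cv2.cvtColor(w['img'],cv2.COLOR_BGR2GRAY)
H=np.array([.5072,-.084,.036]);e=np.array([np.sin(-.134),-np.cos(-.134),0])
for th in(1.2,1.4,1.6,1.8): print(th,proj(w,H+.044*(np.sin(th)*e+[0,0,np.cos(th)])))
print(proj(w,H),proj(w,[.6115,-.0456,.131]))
im=np.clip(cv2.resize(w['img'],(784,588))*1.2,0,255).astype(np.uint8); cv2.imwrite('pics/w4.png',im)
print(rows((.6115,-.0456,.26),-.134))
E
```

```text
[ 0.50287653 -0.12458276  0.27167185] [ 0.55  0.3  -0.5   1.94  0.18  0.95 -0.17]
1.2 [279.32802477 204.33620776]
1.4 [279.35908903 204.6381165 ]
1.6 [279.38976856 203.35459594]
1.8 [279.41901978 200.65055163]
[279.39393293 163.73541058] [413.65714188 105.59987754]
(array([0.3087, 0.3241, 0.0401]), [array([0.0014, 0.0003, 0.0006]), array([-4.000e-04,  2.200e-03, -9.993e-01])])
```

View pics/w4.png

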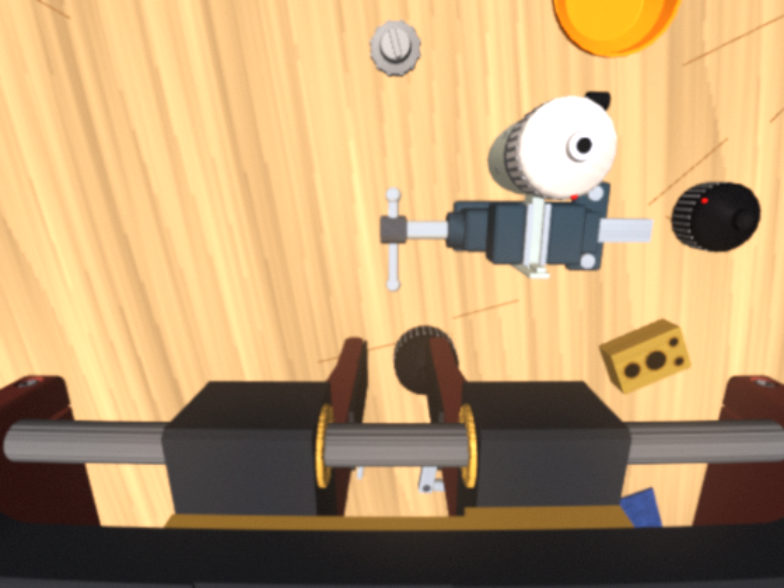

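The bar now lies level, with the long-end ball at (393,285) and the head at (393,229). I'm moving above the cover with the gripper opening.

servo_tool:
  commands: "0.05 0.05 0.02 0 0 0; 0.15 0.16 0.03 0 0 0; 0.25 0.26 0.04 0 0 0; 0.309 0.324 0.04 0 0 0; 0.309 0.324 0.04 0 0 0; 0.309 0.324 0.04 0 0 0; 0.309 0.324 0.04 0 0 0; 0.309 0.324 0.04 0 0 0"
  hand: 1

```text
time_s: 8.03
tcp_pos: [0.6092, -0.047, 0.256]
eef_rot: [-2.364, -2.068, 0.004]
contact_force: [-0.8, 1.0, 0.1]
grip_width: 0.0739
finger_force: 0.0
```

```bash
python3 - <<'E'
from h import *
w=cams.camera('wrist'); s=arm.get_state();print(s['tcp_pos'],s['joint_pos'].round(2),s['grip_width'])
print(proj(w,[.6115,-.0456,.132]))
a=w['img'][100:400,120:440]; cv2.imwrite('pics/w5.png',np.clip(cv2.resize(a,(640,600))*1.0,0,255).astype(np.uint8))
for n in('wrist','top','scene'):
  c=w if n=='wrist' else cams.camera(n)
  for r in spotter.regions_of(c,'cover')[:4]:
    ys,xs=np.nonzero(r['region']);print(n,round(r['p'],2),r['centre'],xs.min(),xs.max(),ys.min(),ys.max())
E
```

```text
[ 0.60939198 -0.0470642   0.25639519] [ 0.35  0.47 -0.5   1.73  0.26  1.01 -0.38] 0.07816780346940425
[286.47364414 232.51390792]
wrist 0.92 [432.8, 233.5] 404 462 208 261
wrist 0.84 [232.7, 341.7] 208 252 333 354
wrist 0.71 [174.4, 31.7] 142 206 0 63
wrist 0.59 [289.7, 218.8] 253 323 182 256
top 0.87 [209.8, 264.8] 196 226 250 279
top 0.52 [327.9, 129.3] 319 344 121 135
top 0.41 [454.4, 255.4] 435 460 226 273
scene 0.82 [211.1, 195.7] 198 225 179 207
scene 0.66 [268.7, 208.2] 253 285 189 222
```

View pics/w5.png

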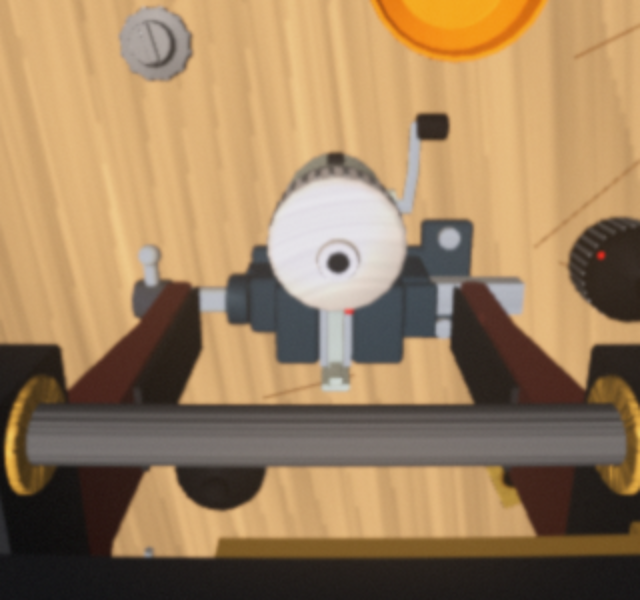

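```bash
python3 - <<'E'
from h import *
w=cams.camera('wrist'); s=arm.get_state()
n=atz(w,289,231,.132); k=atz(w,288.5,221.5,.112); d=atz(w,294.5,255.7,.112)
n2=tri([ray(w,289,231),ray(cams.camera('scene'),269.25,191)])
print(s['tcp_pos'],n,k,d,n2)
for c in(n,k): print(np.degrees(np.arctan2(*(d-c)[[1,0]])),np.hypot(*(d-c)[:2]))
f=(atz(w,288,255,.07),atz(w,288,292,.07)); print('stem az',np.degrees(np.arctan2(*(f[1]-f[0])[[1,0]])))
print('level?',Rn.from_rotvec(s['eef_rot']).as_matrix()[:,2])
t=np.array([*(n+k)[:2]/2,.166]); print(rows(t,-.134))
E
```

```text
[ 0.61043998 -0.04612805  0.25726867] [ 0.61496025 -0.04442581  0.132     ] [ 0.61512687 -0.04310166  0.112     ] [ 0.61631154 -0.07310082  0.112     ] [ 0.61501253 -0.04388024  0.13403824]
-87.30198452095864 0.028706826101019083
-87.73855654712355 0.030022544799181098
stem az -97.29046430225132
level? [ 2.43918028e-04 -2.60191114e-04 -9.99999936e-01]
(array([0.0095, 0.0138, 0.3043]), [array([0.0001, 0.0001, 0.0005]), array([-1.000e-04,  2.000e-04, -9.995e-01])])
```

The nozzle hole is at px (289,231), the cover's red dot at (294.5,255.7), and the stem is along vise y. I'm correcting by 4 mm, going part-way down, then measuring again.

servo_tool:
  commands: "0.008 0.013 0.03 0 0 0; 0.008 0.013 0.08 0 0 0; 0.008 0.013 0.14 0 0 0; 0.008 0.013 0.19 0 0 0; 0.008 0.013 0.2 0 0 0; 0.008 0.013 0.2 0 0 0; 0.008 0.013 0.2 0 0 0; 0.008 0.013 0.2 0 0 0"

```text
time_s: 9.1
tcp_pos: [0.6155, -0.0437, 0.198]
eef_rot: [2.362, 2.069, 0.002]
contact_force: [-0.0, -0.4, 0.8]
grip_width: 0.0878
finger_force: 0.0
```

```bash
cat > m.py <<'E'
from h import *
w=cams.camera('wrist'); s=arm.get_state()
p=proj(w,[.614,-.0445,.132]); g=cv2.cvtColor(w['img'],cv2.COLOR_BGR2GRAY)
u,v=p.astype(int); sub=g[v-14:v+15,u-14:u+15]
m=(sub<90).astype(np.uint8); n,l,st,ce=cv2.connectedComponentsWithStats(m)
for i in range(1,n):
    if st[i,4]>8: print('hole',st[i],ce[i]+[u-14,v-14],atz(w,*(ce[i]+[u-14,v-14]),.132))
b=w['img'].astype(int); red=((b[...,2]>110)&(b[...,1]<90)&(b[...,0]<90)).astype(np.uint8)
n,l,st,ce=cv2.connectedComponentsWithStats(red)
for i in range(1,n):
    if st[i,4]>4: print('red',st[i,4],ce[i],atz(w,*ce[i],.112))
print(p,s['tcp_pos'],s['contact_force'],s['grip_width'],proj(w,s['tcp_pos']-[0,0,.061]))
E
python3 m.py; python3 - <<'E'
from h import *
w=cams.camera('wrist'); a=w['img'][100:400,120:440]; cv2.imwrite('pics/w6.png',cv2.resize(a,(640,600)))
E
```

```text
hole [  7   9  13  13 129] [279.21705426 271.78294574] [ 0.61323492 -0.0446345   0.132     ]
red 1254 [368.6307815   40.29665072] [0.67488683 0.06864336 0.112     ]
red 5 [341. 167.] [0.65510605 0.00536914 0.112     ]
red 20 [440.05 251.1 ] [ 0.71198443 -0.0539387   0.112     ]
red 29 [ 26.51724138 268.89655172] [ 0.45119025 -0.03227247  0.112     ]
red 48 [538.29166667 269.08333333] [ 0.77660722 -0.07549565  0.112     ]
red 72 [449.33333333 295.11111111] [ 0.71856706 -0.08574128  0.112     ]
red 10 [107.6 292.7] [ 0.49971713 -0.05504744  0.112     ]
red 11 [288.18181818 298.36363636] [ 0.61489464 -0.07364618  0.112     ]
red 17 [456.82352941 300.23529412] [ 0.72364218 -0.09028185  0.112     ]
red 15 [459.86666667 306.6       ] [ 0.72585315 -0.09538951  0.112     ]
red 5 [101. 313.] [ 0.49073735 -0.06915541  0.112     ]
red 5 [462.4 311. ] [ 0.72769477 -0.09901243  0.112     ]
red 7 [464.71428571 320.71428571] [ 0.7296008  -0.10681639  0.112     ]
red 7 [ 94. 324.] [ 0.48329856 -0.07683517  0.112     ]
red 21 [459.33333333 335.47619048] [ 0.72642234 -0.1180793   0.112     ]
red 447 [379.80089485 352.8344519 ] [ 0.67178297 -0.12406221  0.112     ]
red 16 [453.9375 342.3125] [ 0.72289893 -0.12311185  0.112     ]
red 14 [222.5        358.28571429] [ 0.56429313 -0.11406765  0.112     ]
red 2625 [429.38285714 369.96685714] [ 0.70624987 -0.14402174  0.112     ]
[280.56479352 271.39506811] [ 0.61550268 -0.04373207  0.19808882] [0.23439571 0.0351158  0.53334036] 0.08763740847458369 [283.11538224 274.03330765]
```

View pics/w6.png

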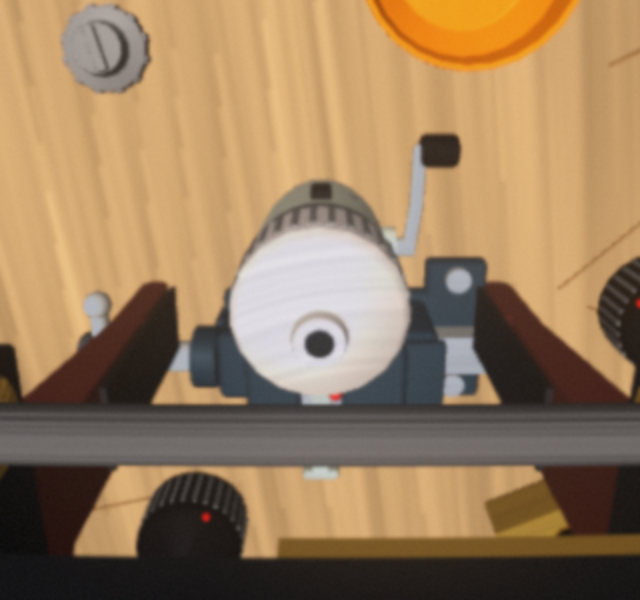

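The cover's hole is at (319,343) and the finger midline at about 325, so the cover is 2 mm off toward -x. I'll correct, descend and close lightly to sense centring.

servo_tool:
  commands: "-0.003 -0.006 0.02 0 0 0; -0.003 -0.006 0.05 0 0 0; -0.003 -0.006 0.085 0 0 0; -0.003 -0.006 0.11 0 0 0; -0.003 -0.006 0.12 0 0 0; -0.003 -0.006 0.12 0 0 0; -0.003 -0.006 0.12 0 0 0; -0.003 -0.006 0.12 0 0 0"

```text
time_s: 9.87
tcp_pos: [0.6132, -0.0444, 0.1613]
eef_rot: [2.363, 2.07, 0.001]
contact_force: [0.3, -0.5, 0.7]
grip_width: 0.088
finger_force: 0.0
```

servo_tool:
  commands: "0 0 0 0 0 0; 0 0 0 0 0 0; 0 0 0 0 0 0; 0 0 0 0 0 0; 0 0 0 0 0 0; 0 0 0 0 0 0; 0 0 0 0 0 0"
  hand: -1
  squeeze: 4

```text
time_s: 10.45
tcp_pos: [0.6135, -0.0446, 0.1613]
eef_rot: [2.363, 2.069, 0.002]
contact_force: [2.4, -0.4, -0.9]
grip_width: 0.0562
finger_force: 4.0
```

```bash
python3 m.py | grep -v red; python3 -c "
from h import *
s=arm.get_state();print(s['wrist_torque'],s['joint_pos'].round(2),s['grip_width'],s['eef_rot'])"
```

```text
hole [  0   7  29   8 149] [283.75167785 304.06040268] [ 0.61389677 -0.04297784  0.132     ]
hole [ 0 16 29  3 76] [283.88157895 309.90789474] [ 0.61357925 -0.04582632  0.132     ]
[284.45126479 307.12150217] [ 0.61347133 -0.04458266  0.16128714] [ 2.20697509 -0.11068705 -0.52057236] 0.055887262270001785 [283.11600188 273.8465495 ]
[-0.06104703 -0.61239005 -0.05286176] [ 0.31  0.58 -0.46  1.79  0.33  0.84 -0.44] 0.055887262270001785 [2.36276292e+00 2.06925796e+00 1.60782222e-03]
```

servo_tool:
  commands: "0 0 0 0 0 0; 0 0 0 0 0 0; 0 0 0 0 0 0; 0 0 0 0 0 0"
  squeeze: 60

```text
time_s: 10.83
tcp_pos: [0.6135, -0.0446, 0.1613]
eef_rot: [2.363, 2.069, 0.002]
contact_force: [3.3, -0.9, -1.2]
grip_width: 0.0551
finger_force: 60.0
```

servo_tool:
  commands: "0 0 0 0 0 -0.01; 0 0 0 0 0 -0.02; 0 0 0 0 0 -0.03; 0 0 0 0 0 -0.04; 0 0 0 0 0 -0.055; 0 0 0 0 0 -0.07; 0 0 0 0 0 -0.085; 0 0 0 0 0 -0.1; 0 0 0 0 0 -0.1; 0 0 0 0 0 -0.1"

```text
time_s: 11.67
tcp_pos: [0.6129, -0.0448, 0.1613]
eef_rot: [2.011, 2.413, -0.001]
contact_force: [0.9, -1.3, 3.4]
grip_width: 0.0551
finger_force: 60.0
```

```bash
cat > d.py <<'E'
from h import *
s=arm.get_state();print(s['wrist_torque'],s['contact_force'],s['joint_pos'].round(2),s['grip_width'],s['finger_force'])
yv=Rn.from_rotvec(s['eef_rot']).as_matrix();print('tool y az',np.degrees(np.arctan2(yv[1,1],yv[0,1])),s['tcp_pos'])
A=np.array([.6133,-.0445])
for n in('scene','top','wrist'):
    c=cams.camera(n); b=c['img'].astype(int); p=proj(c,[*A,.1])
    red=((b[...,2]>90)&(b[...,1]<.55*b[...,2])&(b[...,0]<.55*b[...,2])).astype(np.uint8)
    k,l,st,ce=cv2.connectedComponentsWithStats(red)
    for i in range(1,k):
        if 1<st[i,4]<60 and np.hypot(*(ce[i]-p))<(60 if n=='wrist' else 30):
            o,d=ray(c,*ce[i]); out=[]
            for zz,rr in((.112,.028),(.08,.0265)):   # meet the plane
                X=o+d*(zz-o[2])/d[2]; out.append((zz,round(np.degrees(np.arctan2(X[1]-A[1],X[0]-A[0])),1),round(np.hypot(*(X[:2]-A))*1000,1)))
            print(n,st[i,4],ce[i].round(1),out)
E
python3 d.py
```

```text
[-0.28522592 -0.4487734  -0.05430904] [ 0.85111008 -1.27895282  3.40908709] [ 0.36  0.6  -0.53  1.79  0.39  0.86 -0.17] 0.05510019083387743 60.00045233136916
tool y az 10.387906614407884 [ 0.61285041 -0.04476567  0.16126447]
```

servo_tool:
  commands: "0 0 0 0 0 -0.02; 0 0 0 0 0 -0.04; 0 0 0 0 0 -0.06; 0 0 0 0 0 -0.08; 0 0 0 0 0 -0.1; 0 0 0 0 0 -0.12; 0 0 0 0 0 -0.14; 0 0 0 0 0 -0.16; 0 0 0 0 0 -0.18; 0 0 0 0 0 -0.2; 0 0 0 0 0 -0.22; 0 0 0 0 0 -0.22; 0 0 0 0 0 -0.22"

```text
time_s: 12.9
tcp_pos: [0.6128, -0.0441, 0.1616]
eef_rot: [-1.073, -2.953, 0.001]
contact_force: [-0.5, -1.2, 6.6]
grip_width: 0.0554
finger_force: 60.0
```

```bash
python3 d.py; python3 - <<'E'
from h import *
c=cams.camera('scene'); p=proj(c,[.6133,-.0445,.1]).astype(int); print(p)
cv2.imwrite('pics/s7.png',np.clip(cv2.resize(c['img'][p[1]-40:p[1]+50,p[0]-50:p[0]+50],(600,540),interpolation=cv2.INTER_CUBIC)*1.5,0,255).astype(np.uint8))
E
```

```text
[-0.17224346 -0.01207248  0.13135314] [-0.50689785 -1.23589968  6.63174398] [ 0.47  0.64 -0.69  1.78  0.51  0.9   0.43] 0.05539074749607128 60.00152969282681
tool y az 50.07353762352808 [ 0.61278815 -0.04411807  0.16156183]
scene 2 [258.  205.5] [(0.112, np.float64(-39.4), np.float64(23.5)), (0.08, np.float64(-117.9), np.float64(31.9))]
scene 3 [263.3 222.7] [(0.112, np.float64(7.2), np.float64(55.5)), (0.08, np.float64(-11.7), np.float64(24.7))]
[270 205]
```

View pics/s7.png

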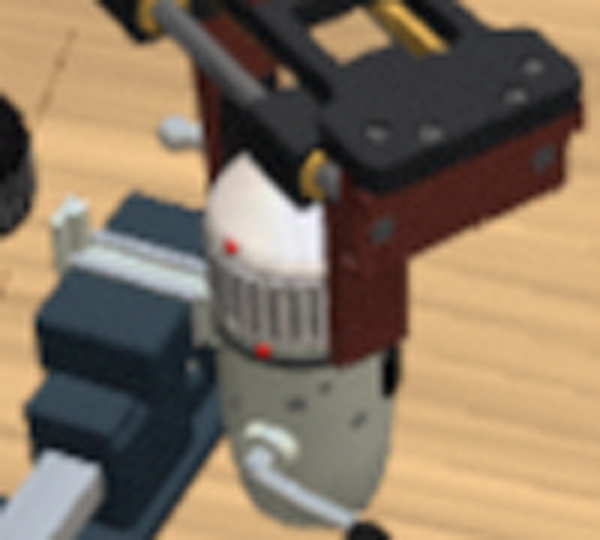

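The scene crop shows the cover's dot at (231,246), the reel's at (264,351) and the reel still upright; a further turn is needed. I'll get the angles by fitting both dots.

```bash
cat > f.py <<'E'
from h import *
from scipy.optimize import least_squares
import sys
def red(c):
    b=c['img'].astype(int); v=b[...,2]-np.maximum(b[...,1],b[...,0]); v[v<25]=0
    p=proj(c,[.6133,-.0445,.1]).astype(int); m=np.zeros_like(v); m[p[1]-22:p[1]+30,p[0]-18:p[0]+16]=1; v=v*m
    k,l,st,ce=cv2.connectedComponentsWithStats((v>0).astype(np.uint8)); o=[]
    for i in range(1,k):
        ys,xs=np.nonzero(l==i); wt=v[ys,xs]; o.append((wt.sum(),(xs*wt).sum()/wt.sum(),(ys*wt).sum()/wt.sum()))
    return sorted(o,reverse=True)[:4]
c=cams.camera('scene')
for q in red(c):
    for r,z0 in((.028,.112),(.0265,.08)):
        f=lambda a:proj(c,[.6133+r*np.cos(a[0]),-.0445+r*np.sin(a[0]),a[1]])-q[1:]
        s=least_squares(f,[-.3,z0]); print(np.round(q,1),'z0',z0,'deg',np.degrees(s.x[0]).round(1),'z',s.x[1].round(4))
E
python3 f.py
```

```text
[1471.   281.4  219.2] z0 0.112 deg 60.7 z 0.0862
[1471.   281.4  219.2] z0 0.08 deg 63.7 z 0.0842
[1282.   282.1  204.5] z0 0.112 deg 65.9 z 0.1182
[1282.   282.1  204.5] z0 0.08 deg 69.6 z 0.1162
[442.  252.5 194.4] z0 0.112 deg -67.5 z 0.128
[442.  252.5 194.4] z0 0.08 deg -67.7 z 0.1279
[391.  263.3 223. ] z0 0.112 deg -7.5 z 0.083
[391.  263.3 223. ] z0 0.08 deg -9.3 z 0.0813
```

```bash
sed -i 's/\[:4\]$/[:6]/' f.py; python3 f.py | awk '/0.112/' | tail -3
```

```text
[400.  282.8 199. ] z0 0.112 deg 70.4 z 0.1289
[389.  263.3 223. ] z0 0.112 deg -7.5 z 0.083
[331.  258.  205.7] z0 0.112 deg -25.5 z 0.1185
```

servo_tool:
  commands: "0 0 0 0 0 -0.02; 0 0 0 0 0 -0.04; 0 0 0 0 0 -0.06; 0 0 0 0 0 -0.08; 0 0 0 0 0 -0.1; 0 0 0 0 0 -0.113; 0 0 0 0 0 -0.113; 0 0 0 0 0 -0.113"

```text
time_s: 13.87
tcp_pos: [0.6127, -0.0441, 0.1616]
eef_rot: [-0.535, -3.095, 0.001]
contact_force: [-1.5, -0.1, 7.4]
grip_width: 0.0551
finger_force: 60.0
```

```bash
python3 d.py; python3 f.py
```

```text
[-0.19228541  0.03796335  0.10598501] [-1.49199885 -0.08115444  7.36713606] [ 0.53  0.67 -0.77  1.78  0.57  0.93  0.74] 0.05508378020002853 60.0017007713177
tool y az 70.39865538966143 [ 0.6127285  -0.04412377  0.16157898]
scene 2 [262.5 208. ] [(0.112, np.float64(-14.4), np.float64(22.7)), (0.08, np.float64(-120.5), np.float64(21.3))]
scene 3 [263.3 222.7] [(0.112, np.float64(7.2), np.float64(55.5)), (0.08, np.float64(-11.7), np.float64(24.7))]
[391.  263.3 223. ] z0 0.112 deg -7.5 z 0.083
[391.  263.3 223. ] z0 0.08 deg -9.2 z 0.0813
[358.  262.7 207.9] z0 0.112 deg -6.1 z 0.118
[358.  262.7 207.9] z0 0.08 deg -7.8 z 0.1165
[289.  284.6 218.5] z0 0.112 deg 78.5 z 0.0813
[289.  284.6 218.5] z0 0.08 deg 84.9 z 0.078
[267.  263.  184.6] z0 0.112 deg 0.1 z 0.1688
[267.  263.  184.6] z0 0.08 deg -1.1 z 0.1675
[153.  284.7 212.7] z0 0.112 deg 80.3 z 0.0942
[153.  284.7 212.7] z0 0.08 deg 87.5 z 0.0907
[ 26. 252. 192.] z0 0.112 deg -67.5 z 0.1333
[ 26. 252. 192.] z0 0.08 deg -67.7 z 0.1333
```

The dots agree within a few degrees. I'll lift gently first and check that the lugs don't drag.

servo_tool:
  commands: "0 0 -0.003 0 0 0; 0 0 -0.007 0 0 0; 0 0 -0.011 0 0 0; 0 0 -0.015 0 0 0; 0 0 -0.015 0 0 0"

```text
time_s: 14.48
tcp_pos: [0.6126, -0.0444, 0.1654]
eef_rot: [-0.535, -3.095, 0.0]
contact_force: [-0.2, -0.3, -2.1]
grip_width: 0.0548
finger_force: 60.0
```

```bash
python3 f.py|head -4
```

```text
[513.  284.5 214.7] z0 0.112 deg 78.3 z 0.0903
[513.  284.5 214.7] z0 0.08 deg 84.8 z 0.0871
[380.  263.3 223. ] z0 0.112 deg -7.5 z 0.0829
[380.  263.3 223. ] z0 0.08 deg -9.3 z 0.0813
```

servo_tool:
  commands: "0 0 -0.01 0 0 0; 0 0 -0.02 0 0 0; 0 0 -0.03 0 0 0; 0 0 -0.04 0 0 0; 0 0 -0.05 0 0 0; 0 0 -0.06 0 0 0; 0 0 -0.07 0 0 0; 0 0 -0.08 0 0 0; 0 0 -0.09 0 0 0; 0 0 -0.09 0 0 0; 0 0 -0.09 0 0 0; 0 0 -0.09 0 0 0"

```text
time_s: 15.53
tcp_pos: [0.6128, -0.0445, 0.1925]
eef_rot: [-0.535, -3.095, 0.0]
contact_force: [0.2, -0.4, -1.7]
grip_width: 0.0555
finger_force: 60.0
```

```bash
python3 f.py; python3 - <<'E'
from h import *
s=arm.get_state(); print(s['tcp_pos'],s['contact_force'],s['grip_width'],Rn.from_rotvec(s['eef_rot']).as_matrix()[:,2])
c=cams.camera('scene')
for X in ([.6133+.028,-.0445-.004,.112],[.6133+.028,-.0445-.004,.143],[.6133,-.0445,.105],[.6133,-.0445,.115]): print(proj(c,X))
for l in('spinner_top','cover'):
  for r in spotter.regions_of(c,l)[:5]:
    ys,xs=np.nonzero(r['region']); print(l,round(r['p'],2),r['centre'],xs.min(),xs.max(),ys.min(),ys.max())
p=proj(c,[.6133,-.0445,.1]).astype(int); g=cv2.cvtColor(c['img'],cv2.COLOR_BGR2GRAY); print(p,[(r,*g[r,256:276:3]) for r in range(175,232,2)])
E
```

```text
[646.  284.3 203.4] z0 0.112 deg 79.0 z 0.116
[646.  284.3 203.4] z0 0.08 deg 85.6 z 0.1129
[380.  263.3 223. ] z0 0.112 deg -7.5 z 0.0829
[380.  263.3 223. ] z0 0.08 deg -9.3 z 0.0813
[326.  261.4 193.9] z0 0.112 deg -7.9 z 0.1482
[326.  261.4 193.9] z0 0.08 deg -9.8 z 0.1467
[ 75.  284.7 193.3] z0 0.112 deg 83.6 z 0.1364
[ 75.  284.7 193.3] z0 0.08 deg 92.5 z 0.1326
[ 25. 281. 208.] z0 0.112 deg 60.1 z 0.1123
[ 25. 281. 208.] z0 0.08 deg 63.1 z 0.1104
[ 0.61279754 -0.04455626  0.19235372] [ 0.19896381  0.76994883 -1.39473549] 0.05505236620048107 [-3.85847268e-04  1.22631873e-05 -9.99999925e-01]
[262.28751318 210.50766746]
[261.3816939  196.45101537]
[269.92491291 203.26286486]
[269.70839131 198.8759161 ]
spinner_top 0.95 [270.9, 229.6] 228 285 199 261
cover 0.85 [381.3, 225.4] 362 393 211 241
cover 0.64 [206.7, 302.7] 184 222 280 318
cover 0.62 [212.4, 194.4] 198 225 179 207
[270 205] [(175, np.uint8(12), np.uint8(13), np.uint8(126), np.uint8(145), np.uint8(56), np.uint8(15), np.uint8(12)), (177, np.uint8(12), np.uint8(120), np.uint8(144), np.uint8(150), np.uint8(62), np.uint8(111)
[... 2245 characters left out ...]
145), np.uint8(118), np.uint8(104), np.uint8(97), np.uint8(121)), (221, np.uint8(61), np.uint8(56), np.uint8(101), np.uint8(126), np.uint8(143), np.uint8(137), np.uint8(135)), (223, np.uint8(47), np.uint8(48), np.uint8(45), np.uint8(66), np.uint8(76), np.uint8(82), np.uint8(77)), (225, np.uint8(50), np.uint8(71), np.uint8(58), np.uint8(35), np.uint8(31), np.uint8(34), np.uint8(38)), (227, np.uint8(47), np.uint8(71), np.uint8(75), np.uint8(77), np.uint8(74), np.uint8(76), np.uint8(86)), (229, np.uint8(47), np.uint8(70), np.uint8(75), np.uint8(77), np.uint8(78), np.uint8(82), np.uint8(66)), (231, np.uint8(50), np.uint8(63), np.uint8(76), np.uint8(77), np.uint8(70), np.uint8(78), np.uint8(86))]
```

```bash
python3 -c "
from h import *
print(job_done())"
```

```text
the job is handed in; nothing more can be done
None
```

I handed the job in at about 15.5 s: the bar is swung to about 1.65 rad (past the 1.4 where the jaws clamp), the cover was turned about 78° anticlockwise until the red dots lined up, and it is held level about 1 cm above the spinner head; the reel's dot stayed put during the lift.

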